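Start the clamp nut on its stud

TASK

Start the big hex nut on the clamp stud: set it level over the stud's end, back it off (counter-clockwise) until the thread drops in, then run it down clockwise until it sits flush on the washer, and let go. Feel your way: never force the nut against the stud (not above 80 N), and leave the other things lying where they are.

Things in the scene. Friction and masses are not known exactly. Their poses are not given: they have to be found in the camera images.
- nut: big bright steel hex nut, 50 mm across flats, 58 over corners, 30 high, about 0.26 kg, lying flat. Origin: centre of underside, z up. Flats face its x axis and every 60 deg from it. Bore 34 mm; three round thread lugs 4.5 mm thick reach in to 10.7 mm from the axis, at its x axis and +-120 deg, undersides 2 mm above the nut's underside. Keep this end down
- fixture: fixed clamping fixture: steel base plate 160 (x) x 110 (y) x 16 mm; over it along x lies a clamp strap 155 x 44 mm, top 48 mm above the bench, with a washer on it and a vertical threaded stud through it. The stud cannot turn. Origin: under the plate's centre, on the stud's axis
- stud_nose (a point): top of the stud, on its axis, 18 mm above the thread's crown. A plain nose, diameter 10 mm here, widens to 19.4 mm diameter 8 mm lower and keeps that down to the crown; it centres the nut
- stud_end (a point): on the stud's axis at the height of the flat crown that tops the 32 mm thread, 16.2 mm above the washer. Axes as the fixture; they do not tell how the thread starts are turned (hidden, differs each time). Underside of the nut relative to here: lugs on the stops +2 mm, on the crown -2, dropped into the gaps -12.5, seated on the washer -16.2
- thread_gap (a point): on the stud's axis, at the floor of the entry gaps, 10.5 mm below the crown. Seen from above, clockwise, the thread repeats every 120 deg: gap 36 deg wide; crown 74 deg, under it the groove, 6.1 mm high, going on from the gap and falling 0.085 mm per deg (right-hand); stop 10 deg wide, from 4 mm above the crown to below the groove, blocking lugs both ways
- washer_top (a point): centre of the washer's upper face (diameter 60 mm, 52 mm above the bench), where the nut's underside ends. A lug on the crown jams at a stop if turned clockwise; counter-clockwise it falls into a gap, then clockwise it runs down the groove; 45 deg past the gap's edge the nut meets the washer, 15 deg more wedges it. It sinks only if pushed down lightly
- small_nut: small dark hex nut, 30 mm across flats, 16 mm high; origin under its centre; leave alone
- shim: brass packing strip 32 x 14 x 10 mm lying on the fixture's base plate; origin under its centre; leave alone
- hammer: hammer lying on the bench; leave alone
- spanner: spanner lying on the bench; leave alone
- tin: closed metal tin, diameter 70, height 100 mm; leave alone
- offcut: flat steel offcut 50 x 150 x 12 mm; leave alone
- screwdriver: screwdriver with wooden handle lying on the bench; leave alone
Mind the look-alikes: they are no part of the job. Of the things that look like the nut, the middle-sized one is meant.

How it is judged:
By the outcome, as a careful person would: the job done as asked, in the order asked, and still so for the second after the job is handed in, with the robot touching nothing.
It also fails if it takes over 58 s, if anything falls off the work surface, if the arm or the gripper's body presses on something with over 40 N, if the wrist force passes 120 N, or if a joint passes its speed limit or range.

ROBOT

A 7-joint arm with a two-finger parallel gripper is mounted at the origin on the work surface. World frame = base frame: x ahead of the robot, y to its left, z up, the work surface at z = 0. Lengths are in m, angles in rad, forces in N, time in s.
With the tool pointing down it reaches from about 0.4 to 0.875 m from the base axis. Payload 19.3 kg.
Tool frame: the origin (TCP) lies at the very end of the fingers, on their centre line; the grasp point (between the pads) lies 19 mm behind it; y points along the fingers, x is the direction in which the jaws open and shut, and the axes are right-handed (so a half turn about y gives the same grasp; the last joint's range is limited). The gripper opens to 85 mm and grips with 20 to 120 N. Pads are 22 mm wide; open, the fingers measure 114 mm over their backs; the gripper's body (76 mm by 85 mm) begins 54 mm behind the grasp point. The pads swing forward as they close: fully open they stand 13 mm farther back than shut.
Start: joints at [-1.261, 0.521, -0.036, 1.599, 0.021, 1.021, -0.113], TCP at [0.232, 0.58, 0.231] pointing down, gripper open.
Joint ranges: [-2.91, 2.91], [-0.3, 2.13], [-1.5, 1.42], [0.17, 2.43], [-1.26, 4.41], [0.16, 1.93], [-2.52, 2.52]. Speed limits (rad/s): [1.89, 1.89, 2.39, 2.39, 3.01, 3.01, 3.01].

INTERFACE

Orientations are given as [roll, pitch, yaw] about the fixed x, y, z axes, in that order (R = Rz(yaw) Ry(pitch) Rx(roll)).
In Python, from workcell import bot gives the robot as it stands. The module is installed in compiled form; this text tells all that it offers.
- The arm moves only by the shell command python3 -m crank 'ROWS' [FORCE]. ROWS is JSON, a list of rows, each an object of numbers: "hand": the closure, from 0 (fully open) to 1 (shut); "dx", "dy", "dz": the shift along the tool's x, y, z in mm; "yaw": the turn about the tool's y in rad. In form: [{"hand": .., "dx": .., "dy": .., "dz": .., "yaw": ..}, ...]. A call has 1 to 12 rows; each row is the pose to reach, as a shift and turn from the pose commanded when the call began, along the tool's axes at that moment; what a row does not reach only later rows make up. A row lasts 1/12 s, in which the tool goes at most 41.7 mm and 7.16 degrees, less where a joint would pass 70% of its speed; a pose out of reach is approached as far as the arm can. A call with a gripper value outside its range is refused whole. The fingers move at their own pace and stop on an object; FORCE is the grip in N (left out, the last holds). Time passes only in rows, so rows that repeat a pose let the fingers close. It gives the time, the measured TCP pose, the force and the opening at its end, in the units of the state.
- bot.observe(): the state, without advancing time (a new reading comes with each control period).
- bot.grab_frame(name): name is "scene" or "top" or "wrist"; returns the picture (480x640x3 uint8, red, green, blue); there is no depth.
- bot.camera_info(name): a dict with "fx", "fy", "cx", "cy" (pixels), "dist" ([k1, k2, p1, p2, k3] as OpenCV has them; the pictures are not rectified), "rvec" (rotation vector, rad) and "tvec" (3), from world to camera coordinates, as OpenCV has them. Camera axes: x right, y down, z forward; pixel columns grow to the right and rows downward; lengths in m; the calibration is good to about 2 mm. A picture is of the moment at which its call begins: read the wrist's pose just before it. camera_info takes no time and is no camera call; for the wrist camera it gives the pose at the moment of the call.
- bot.job_done(): hands the job in, once; it reports no verdict.
The state is a dict: "clock": time; "qpos": joint angles; "qd": joint speeds; "joint_efforts": joint torques, N m; "position": TCP position; "tool_rot": TCP orientation; "force": force on the tool from outside, world axes, zero at the start; "moment": the same for the moment, N m; "grip_width": finger opening in m.
Only numpy, scipy, OpenCV 4.12 (cv2) and the standard library are available. Lean on these libraries where they do the work, as an engineer would, in place of code of your own. Each camera call takes 0.05 s, during which the arm holds its last target.

## Working session

There is one attempt and no reset: what is moved stays moved. The work goes in short steps, Python scripts to look and compute and a shell command to move; the robot and the scene stay as the last step left them, time stands still between calls to the robot, and variables do not carry over. Pictures are saved under pics/ and viewed, and the job is handed in when it is done.

```bash
mkdir -p pics; python3 - <<'E'
from workcell import bot
import cv2
print(bot.observe())
for n in("scene","top","wrist"):
    print(n,bot.camera_info(n)); cv2.imwrite(f"pics/a_{n}.png",bot.grab_frame(n)[:,:,::-1])
E
```

```text
{'clock': 0.0, 'qpos': array([-1.26122748,  0.52202487, -0.03631059,  1.59994144,  0.02117771,
        1.021082  , -0.1128357 ]), 'qd': array([-0.00047936,  0.0015266 , -0.00083884,  0.00055045,  0.00096214,
       -0.00245353,  0.00072635]), 'joint_efforts': array([ 1.42465691e-03, -9.27094245e+01,  1.98051922e+00, -3.69940317e+01,
        1.79453212e-02,  8.06627126e-03, -8.53729375e-06]), 'position': array([0.23161444, 0.58017668, 0.23074298]), 'tool_rot': array([-1.57085984e+00,  1.06970233e-03,  1.19095434e+00]), 'force': array([ 0.03905723, -0.32121442, -0.34859306]), 'moment': array([ 0.02367621,  0.02521111, -0.03603273]), 'grip_width': 0.08539241632533867}
scene {'fx': 449.48295095977903, 'fy': 449.48295095977903, 'cx': 315.59123511426196, 'cy': 233.99173811751893, 'dist': array([-0.02329599,  0.        ,  0.        ,  0.        ,  0.        ]), 'rvec': array([ 1.73228234,  1.72089288, -0.74592788]), 'tvec': array([-0.06051768, -0.28389361,  1.37089746])}
top {'fx': 443.3498485254547, 'fy': 443.3498485254547, 'cx': 318.61340784253207, 'cy': 238.47192685508847, 'dist': array([0.0374203, 0.       , 0.       , 0.       , 0.       ]), 'rvec': array([ 2.18496954, -2.12404887,  0.15321147]), 'tvec': array([0.03170342, 0.52235084, 1.14325179])}
wrist {'fx': 374.20128380828845, 'fy': 374.20128380828845, 'cx': 320.56787634815976, 'cy': 237.07451458635674, 'dist': array([-0.03023756,  0.        ,  0.        ,  0.        ,  0.        ]), 'rvec': array([-2.37771237, -1.61214128, -0.24994516]), 'tvec': array([-0.62462389, -0.03984645,  0.38082964])}
```

View pics/a_scene.png

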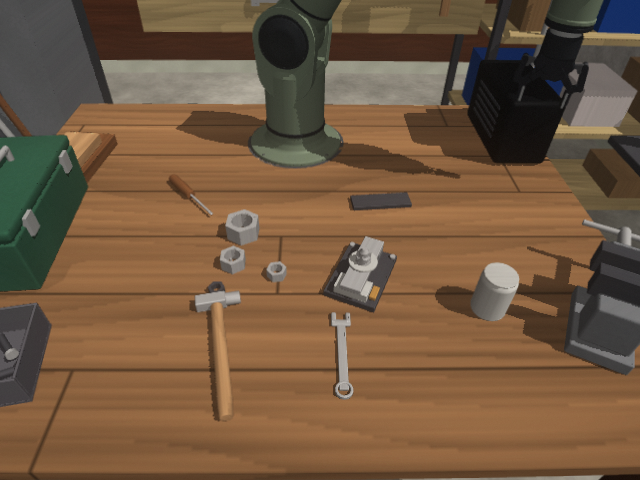

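View pics/a_top.png

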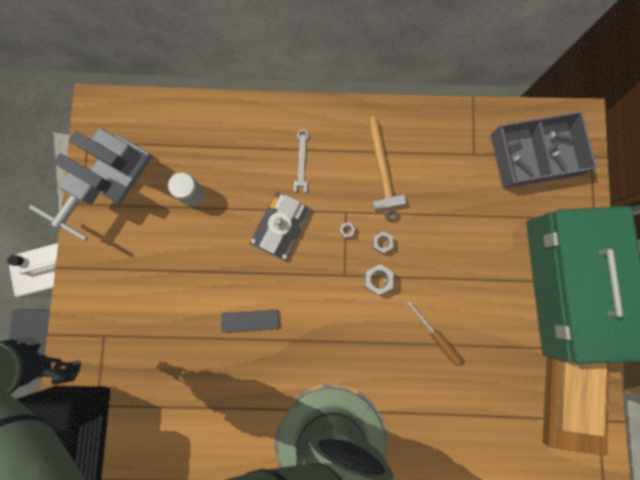

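View pics/a_wrist.png

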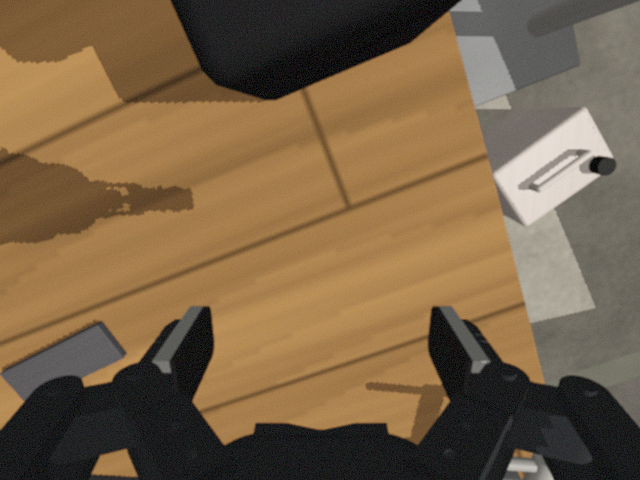

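Candidates for the nut in the top picture: large hex (379,280), middle hex (383,242), small hex (347,230), and a dark ring or nut by the hammer head (392,215). I'll measure their sizes by rays and check a close crop.

```bash
cat > h.py <<'E'
import numpy as np,cv2
from workcell import bot
def cam(n):
    c=bot.camera_info(n);K=np.array([[c['fx'],0,c['cx']],[0,c['fy'],c['cy']],[0,0,1]])
    R=cv2.Rodrigues(np.array(c['rvec']))[0];return K,np.array(c['dist']),R,np.array(c['tvec'])
def plane(cm,px,z):
    K,d,R,t=cm
    u=cv2.undistortPoints(np.array(px,float).reshape(-1,1,2),K,d).reshape(-1,2)
    D=np.c_[u,np.ones(len(u))]@R;C=-R.T@t
    return C+D*((z-C[2])/D[:,2])[:,None]
def proj(cm,P):
    K,d,R,t=cm
    return cv2.projectPoints(np.array(P,float).reshape(-1,3),cv2.Rodrigues(R)[0],t,K,d)[0].reshape(-1,2)
E
python3 - <<'E'
from h import *
im=cv2.imread('pics/a_top.png');c=cam('top')
crop=im[180:320,230:430];cv2.imwrite('pics/crop1.png',cv2.resize(crop,None,fx=4,fy=4,interpolation=cv2.INTER_CUBIC))
hsv=cv2.cvtColor(im,cv2.COLOR_BGR2HSV)
m=((hsv[...,1]<70)&(hsv[...,2]>60)).astype(np.uint8)
cs,_=cv2.findContours(m[200:310,240:420],cv2.RETR_EXTERNAL,cv2.CHAIN_APPROX_NONE,offset=(240,200))
for k in cs:
    if cv2.contourArea(k)>60:
        r=cv2.minAreaRect(k);M=cv2.moments(k);p=(M['m10']/M['m00'],M['m01']/M['m00'])
        P=plane(c,k.reshape(-1,2),0.02)
        print(np.round(p,1),cv2.contourArea(k),np.round(r[1],1),plane(c,[p],.03).round(4), [np.round(x,4) for x in cv2.minAreaRect((P[:,:2]*1000).astype(np.float32))])
im=cv2.imread('pics/a_scene.png')
cv2.imwrite('pics/crop2.png',cv2.resize(im[190:320,190:420],None,fx=3.4,fy=3.4,interpolation=cv2.INTER_CUBIC))
E
```

```text
[378.9 279.3] 640.0 [27.7 30.9] [[ 0.418  -0.1154  0.03  ]] [array([ 418.0287, -117.212 ]), array([72.9239, 82.6385]), np.float64(28.0145)]
[382.8 242.1] 310.5 [20. 20.] [[ 0.5172 -0.125   0.03  ]] [array([ 518.7901, -127.0706]), array([54.5026, 53.796 ]), np.float64(0.6352)]
[347.1 229.9] 163.5 [14.8 14.1] [[ 0.5474 -0.0291  0.03  ]] [array([548.6782, -30.972 ]), array([38.253 , 40.6281]), np.float64(1.6556)]
[388.2 206.6] 310.0 [19. 33.] [[ 0.614  -0.1388  0.03  ]] [array([ 608.2941, -141.7111]), array([52.5538, 90.0681]), np.float64(1.6385)]
[280.5 227.6] 2096.5 [40.2 59.5] [[0.5483 0.1491 0.03  ]] [array([557.2839, 149.669 ]), array([108.4916, 161.8225]), np.float64(65.4458)]
```

View pics/crop1.png

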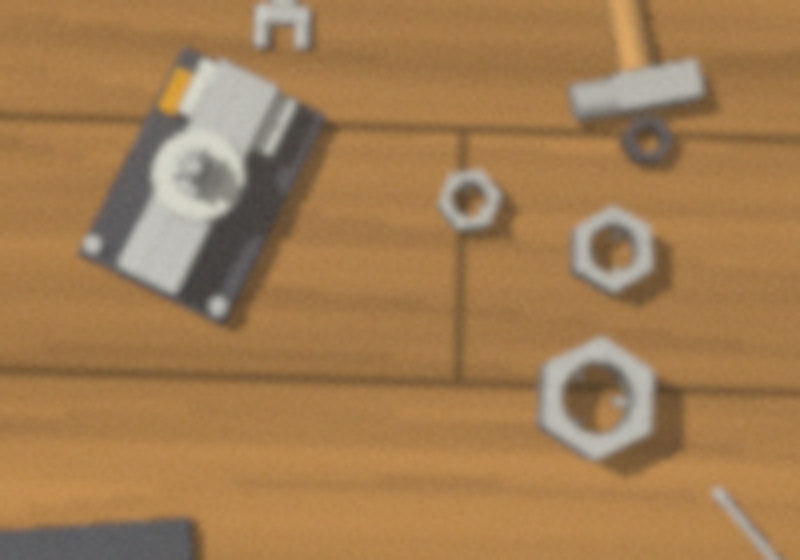

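View pics/crop2.png

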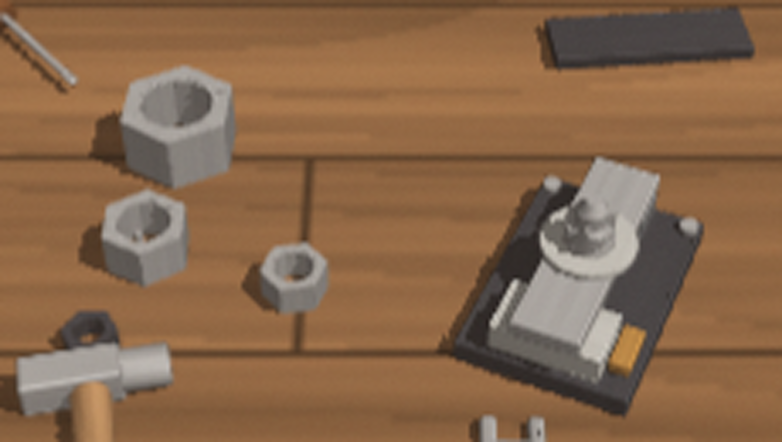

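The middle hex nut (383,242) measures about 54 mm on the bench, which fits 50 AF / 58 corners. The 80 mm and 39 mm ones and the dark ring by the hammer don't fit. Next I'll work out the wrist camera offset and the tool-frame shifts.

```bash
cat >> h.py <<'E'
from scipy.spatial.transform import Rotation as Ro
def st():
    s=bot.observe();return s,Ro.from_euler('xyz',s['tool_rot']).as_matrix(),np.array(s['position'])
def shift(P,yawdeg=None):
    s,R,p=st();d=R.T@(np.array(P)-p)*1000
    print('t',round(s['clock'],2),'pos',p.round(4),'rot',np.round(s['tool_rot'],4),'F',s['force'].round(1),'w',round(s['grip_width'],4),'q7',s['qpos'][[0,6]].round(2))
    print('dx dy dz',d.round(1),'yaw',None if yawdeg is None else -((np.radians(yawdeg)-s['tool_rot'][2])))
E
python3 - <<'E'
from h import *
s,R,p=st();K,d,Rc,t=cam('wrist');C=-Rc.T@t
print('cam in tool mm',(R.T@(C-p)*1000).round(1),'cam axes in tool',(R.T@Rc.T).round(3))
c=cam('top')
# stud washer: centroid of washer at top crop (197,176)/4+(230,180)
print(plane(c,[[230+197/4,180+176/4]],.052))
c2=cam('scene');print(plane(c2,[[190+590/3.4,190+242/3.4]],.052))
print(plane(c2,[[190+145/3.4,190+222/3.4]],.03))
shift([.55,.15,.25],60)
E
```

```text
cam in tool mm [   0.5 -142.7   78.7] cam axes in tool [[ 1.     0.001 -0.001]
 [ 0.001 -0.306  0.952]
 [ 0.    -0.952 -0.306]]
[[0.55433769 0.15102409 0.052     ]]
[[0.5597931  0.15230176 0.052     ]]
[[ 0.5207914  -0.12395954  0.03      ]]
t 0.15 pos [0.2316 0.5802 0.2309] rot [-1.5709e+00  8.0000e-04  1.1910e+00] F [-0.4  0.8 -0.1] w 0.0856 q7 [-1.26 -0.11]
dx dy dz [-281.6  -18.9 -455.2] yaw 0.14379337902790135
```

```bash
python3 -m crank '[{"hand":0,"dx":-24,"dy":3,"dz":-35,"yaw":0.08},{"hand":0,"dx":-48,"dy":6,"dz":-70,"yaw":0.16},{"hand":0,"dx":-72,"dy":9,"dz":-105,"yaw":0.25},{"hand":0,"dx":-96,"dy":12,"dz":-140,"yaw":0.33},{"hand":0,"dx":-120,"dy":15,"dz":-175,"yaw":0.42},{"hand":0,"dx":-144,"dy":18,"dz":-210,"yaw":0.5},{"hand":0,"dx":-168,"dy":21,"dz":-245,"yaw":0.58},{"hand":0,"dx":-192,"dy":24,"dz":-280,"yaw":0.67},{"hand":0,"dx":-216,"dy":27,"dz":-330,"yaw":0.75},{"hand":0,"dx":-240,"dy":30,"dz":-380,"yaw":0.83},{"hand":0,"dx":-270,"dy":30,"dz":-430,"yaw":0.92},{"hand":0,"dx":-276,"dy":30,"dz":-458,"yaw":0.92}]' 40
python3 - <<'E'
from h import *
shift([.557,.152,.2],15)
cv2.imwrite('pics/b_wrist.png',bot.grab_frame('wrist')[:,:,::-1])
E
```

```text
clock: 1.15
position: [0.5288, 0.1785, 0.2017]
tool_rot: [-1.571, 0.0, 0.265]
force: [0.5, 1.4, -0.7]
grip_width: 0.0851
t 1.15 pos [0.5288 0.1785 0.2017] rot [-1.571e+00  5.000e-04  2.648e-01] F [ 0.5  1.4 -0.7] w 0.0851 q7 [-0.63 -0.02]
dx dy dz [ 20.3   1.7 -33. ] yaw 0.002997012858368897
```

View pics/b_wrist.png

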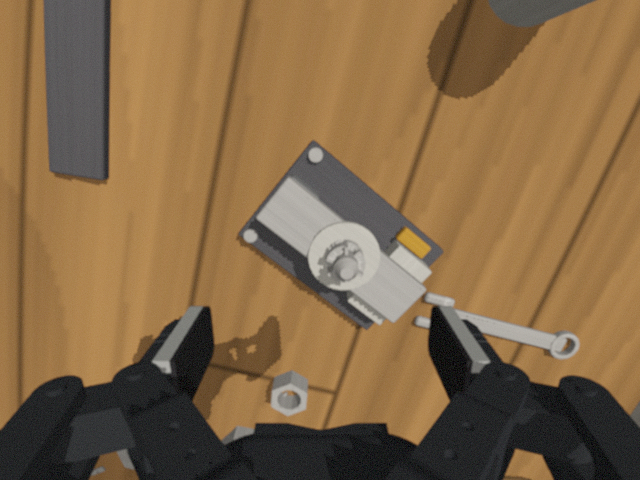

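The wrist picture shows the fixture, with the washer centre at about (344,257) and the nose at (346,266). I'll measure those and take a closer look at the thread starts.

```bash
python3 - <<'E'
from h import *
im=cv2.imread('pics/b_wrist.png');c=cam('wrist')
hsv=cv2.cvtColor(im,cv2.COLOR_BGR2HSV)
cv2.imwrite('pics/b_crop.png',cv2.resize(im[210:310,290:400],None,fx=5,fy=5,interpolation=cv2.INTER_CUBIC))
print(hsv[235,325],hsv[228,300],hsv[258,375], plane(c,[[343.5,257]],.052),plane(c,[[346,264]],.085))
shift([.557,.152,.13],15)
E
```

```text
[ 19  18 196] [ 17  13 179] [ 21  17 195] [[0.56141852 0.14430021 0.052     ]] [[0.55935443 0.15115595 0.085     ]]
t 1.2 pos [0.5341 0.1716 0.2019] rot [-1.5747 -0.0019  0.262 ] F [  0.9 -11.4  -1.2] w 0.0855 q7 [-0.62 -0.01]
dx dy dz [ 16.9  72.1 -24.5] yaw 0.00023195192391706199
```

View pics/b_crop.png

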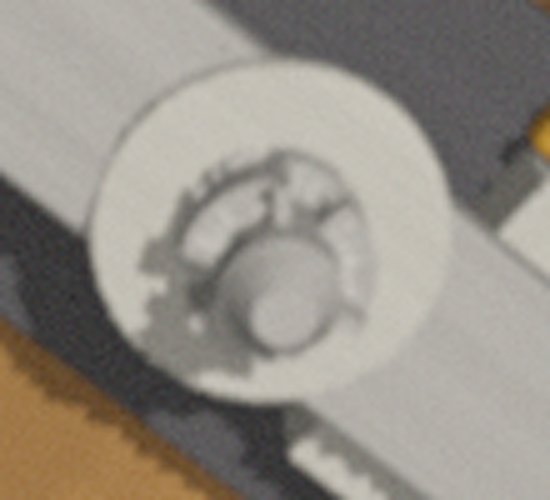

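```bash
python3 -m crank '[{"hand":0,"dx":0,"dy":25,"dz":0,"yaw":0},{"hand":0,"dx":0,"dy":50,"dz":0,"yaw":0},{"hand":0,"dx":0,"dy":60,"dz":0,"yaw":0},{"hand":0,"dx":0,"dy":60,"dz":0,"yaw":0}]'
python3 - <<'E'
from h import *
shift([.5585,.150,.13],15)
c=cam('wrist');cv2.imwrite('pics/c_wrist.png',bot.grab_frame('wrist')[:,:,::-1])
np.savez('c.npz',K=c[0],d=c[1],R=c[2],t=c[3])
im=cv2.imread('pics/c_wrist.png')
p=proj(c,[[.5585,.15,.068]])[0];print(p)
x,y=p.astype(int);cv2.imwrite('pics/c_crop.png',cv2.resize(im[y-60:y+60,x-70:x+70],None,fx=5,fy=5,interpolation=cv2.INTER_CUBIC))
E
```

```text
clock: 1.53
position: [0.527, 0.1803, 0.1398]
tool_rot: [-1.571, 0.004, 0.271]
force: [-0.3, 0.6, 0.8]
grip_width: 0.0854
t 1.53 pos [0.527  0.1803 0.1398] rot [-1.5715  0.0039  0.2713] F [-0.3  0.6  0.8] w 0.0854 q7 [-0.61  0.  ]
dx dy dz [ 22.3   9.7 -37.6] yaw 0.009506081200051753
[355.8094571  307.56644307]
```

View pics/c_crop.png

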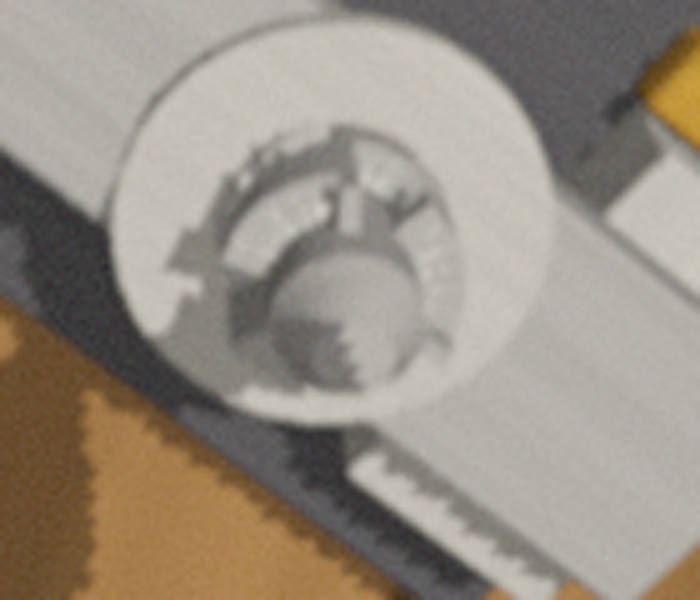

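View pics/c_wrist.png

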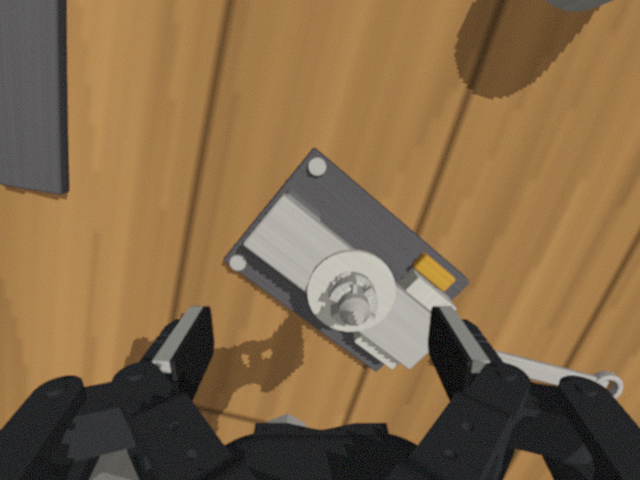

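The close crop shows, clockwise: the left crown from about 8:30 to 11:30, the raised stop at about 12, the lower gap to about 1:15, and the right crown from there to about 4:30. That is the described gap/crown/stop order. Now the axis and angles by rays.

```bash
python3 - <<'E'
from h import *
z=np.load('c.npz');c=(z['K'],z['d'],z['R'],z['t'])
im=cv2.imread('pics/c_wrist.png')
def P(x,y,h): return plane(c,[[285+x/5-.4,247+y/5-.4]],h)[0]
# washer rim points in crop
rim=np.array([P(x,y,.052)[:2] for x,y in [(110,240),(150,100),(240,35),(340,15),(450,50),(520,120),(552,230),(520,335),(440,400),(340,425),(200,375)]])
A=np.c_[2*rim,np.ones(len(rim))];s=np.linalg.lstsq(A,(rim**2).sum(1),rcond=None)[0]
o=s[:2];print('axis',o,'dia',2*np.sqrt(s[2]+o@o))
# crown outline circle: outer
for n,x,y,h in [('Lcrown start out',228,255,.068),('Lcr start in',265,275,.068),('Lc end in',325,215,.068),('Lc end out',330,180,.068),('stop l',340,225,.072),('stop r',362,235,.072),('R start in',403,222,.068),('R start out',432,208,.068),('R end',425,325,.068),('Rend out',450,345,.068),('R out',465,260,.068),('L out',270,205,.068)]:
    v=P(x,y,h)[:2]-o;print(n,(np.hypot(*v)*1000).round(1),np.degrees(np.arctan2(v[1],v[0])).round(1))
# nut via top cam refined
t=cam('top')
im=cv2.imread('pics/a_top.png')
m=cv2.inRange(cv2.cvtColor(im,cv2.COLOR_BGR2HSV),(0,0,135),(179,60,255))
cs,_=cv2.findContours(m[225:262,365:402],cv2.RETR_EXTERNAL,cv2.CHAIN_APPROX_NONE,offset=(365,225))
k=max(cs,key=cv2.contourArea);q=plane(t,k.reshape(-1,2),.03)
(cx,cy),r=cv2.minEnclosingCircle((q[:,:2]*1000).astype(np.float32));print('nut',cx,cy,r)
shift([.518,-.125,.15],15)
E
```

```text
axis [0.55575505 0.15229773] dia 0.06072583728410257
Lcrown start out 15.0 179.6
Lcr start in 9.8 -172.0
Lc end in 10.0 118.7
Lc end out 14.7 112.4
stop l 10.4 109.4
stop r 9.2 92.5
R start in 11.6 64.7
R start out 15.5 59.4
R end 12.5 -12.5
Rend out 16.8 -15.8
R out 16.1 28.0
L out 14.5 145.2
nut 516.9414672851562 -124.92453002929688 28.17215919494629
t 1.58 pos [0.5277 0.1806 0.1414] rot [-1.5712  0.0019  0.2713] F [ 0.5 -0.7  0.5] w 0.0852 q7 [-0.61  0.  ]
dx dy dz [ -91.3   -8.3 -291.8] yaw 0.009502681994275342
```

Axis at (0.5558, 0.1523), rim diameter 60.7 mm (60 given). The gaps span about 62..98° (mod 120°, CCW from world x), centred at 80°. Now to the nut.

```bash
python3 -m crank '[{"hand":0,"dx":-11,"dy":-8,"dz":-36},{"hand":0,"dx":-23,"dy":-8,"dz":-73},{"hand":0,"dx":-34,"dy":-8,"dz":-109},{"hand":0,"dx":-45,"dy":-8,"dz":-146},{"hand":0,"dx":-57,"dy":-8,"dz":-182},{"hand":0,"dx":-68,"dy":-8,"dz":-219},{"hand":0,"dx":-80,"dy":-8,"dz":-255},{"hand":0,"dx":-91,"dy":-8,"dz":-292},{"hand":0,"dx":-91,"dy":-8,"dz":-292},{"hand":0,"dx":-91,"dy":-8,"dz":-292}]'
python3 - <<'E'
from h import *
shift([.518,-.125,.15],15)
c=cam('wrist');cv2.imwrite('pics/d_wrist.png',bot.grab_frame('wrist')[:,:,::-1])
np.savez('d.npz',K=c[0],d=c[1],R=c[2],t=c[3])
im=cv2.imread('pics/d_wrist.png')
p=proj(c,[[.517,-.125,.03]])[0];print(p)
x,y=p.astype(int);cv2.imwrite('pics/d_crop.png',cv2.resize(im[y-60:y+60,x-70:x+70],None,fx=5,fy=5,interpolation=cv2.INTER_CUBIC))
print(x-70,y-60)
E
```

```text
t 1.58 pos [0.5277 0.1806 0.1414] rot [-1.5712  0.0019  0.2713] F [ 0.5 -0.7  0.5] w 0.0852 q7 [-0.61  0.  ]
dx dy dz [ -91.3   -8.3 -291.8] yaw 0.009502681994275342
[225.78567366 520.07087831]
155 460$[0]: bad value
```

View pics/d_crop.png

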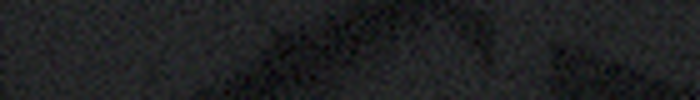

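View pics/d_wrist.png

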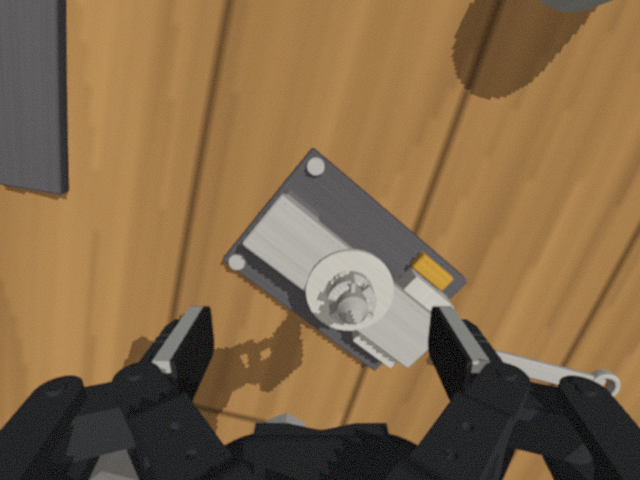

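The move was refused because the rows need every field. Retyping it with yaw.

```bash
python3 -m crank '[{"hand":0,"dx":-11,"dy":-8,"dz":-36,"yaw":0},{"hand":0,"dx":-23,"dy":-8,"dz":-73,"yaw":0},{"hand":0,"dx":-34,"dy":-8,"dz":-109,"yaw":0},{"hand":0,"dx":-45,"dy":-8,"dz":-146,"yaw":0},{"hand":0,"dx":-57,"dy":-8,"dz":-182,"yaw":0},{"hand":0,"dx":-68,"dy":-8,"dz":-219,"yaw":0},{"hand":0,"dx":-80,"dy":-8,"dz":-255,"yaw":0},{"hand":0,"dx":-91,"dy":-8,"dz":-292,"yaw":0},{"hand":0,"dx":-91,"dy":-8,"dz":-292,"yaw":0},{"hand":0,"dx":-91,"dy":-8,"dz":-292,"yaw":0}]'
python3 - <<'E'
from h import *
shift([.518,-.125,.15],15)
c=cam('wrist');cv2.imwrite('pics/d1_wrist.png',bot.grab_frame('wrist')[:,:,::-1])
np.savez('d.npz',K=c[0],d=c[1],R=c[2],t=c[3])
im=cv2.imread('pics/d1_wrist.png')
p=proj(c,[[.517,-.125,.03]])[0];print(p)
x,y=p.astype(int);cv2.imwrite('pics/d1_crop.png',cv2.resize(im[y-60:y+60,x-70:x+70],None,fx=5,fy=5,interpolation=cv2.INTER_CUBIC))
print(x-70,y-60)
E
```

```text
clock: 2.47
position: [0.519, -0.1273, 0.1513]
tool_rot: [-1.572, -0.002, 0.267]
force: [-0.3, 0.6, 0.3]
grip_width: 0.0855
t 2.47 pos [ 0.519  -0.1273  0.1513] rot [-1.572  -0.0019  0.2671] F [-0.3  0.6  0.3] w 0.0855 q7 [-0.06  0.57]
dx dy dz [-0.4  1.3  2.5] yaw 0.005301846744244887
[318.65281792 225.43949275]
248 165
```

View pics/d1_crop.png

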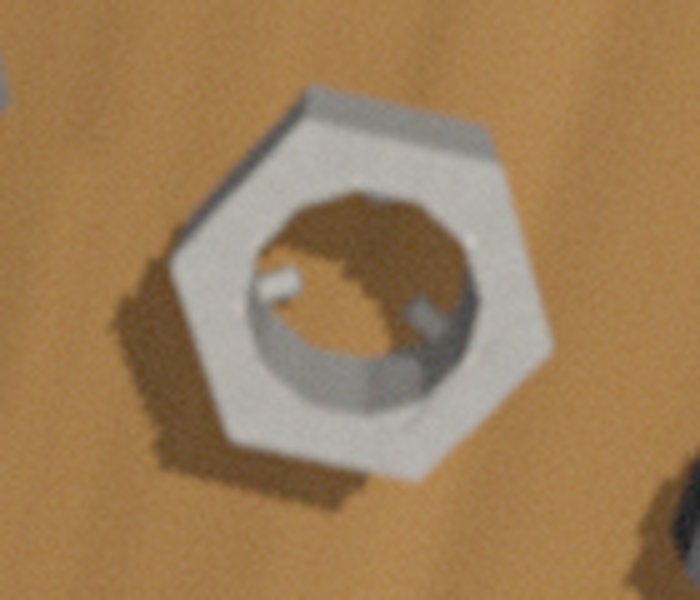

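View pics/d1_wrist.png

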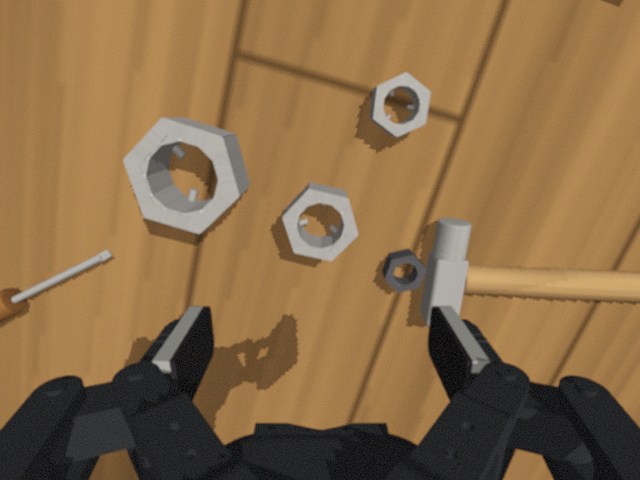

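```bash
python3 - <<'E'
from h import *
z=np.load('d.npz');c=(z['K'],z['d'],z['R'],z['t'])
def P(x,y,h): return plane(c,[[248+x/5-.4,165+y/5-.4]],h)[0][:2]
V=np.array([P(x,y,.03) for x,y in [(305,113),(495,163),(553,348),(418,482),(230,440),(170,260)]])
o=V.mean(0);print('nut',o.round(4),'opp corners',[(np.linalg.norm(V[i]-V[i+3])*1000).round(1) for i in range(3)])
e=np.roll(V,-1,0)-V;n=np.degrees(np.arctan2(e[:,1],e[:,0]))
M=(V+np.roll(V,-1,0))/2-o;an=np.degrees(np.arctan2(M[:,1],M[:,0]));print('flat normals',an.round(1),'mod60',np.mod(an,60).round(1), 'edges mod60',np.mod(n+90,60).round(1))
for x,y in [(260,293),(298,278),(445,328),(412,305)]:
    v=P(x,y,.0065)-o;print((np.hypot(*v)*1000).round(1),np.degrees(np.arctan2(v[1],v[0])).round(1))
E
```

```text
nut [ 0.5179 -0.1247] opp corners [np.float64(58.7), np.float64(57.5), np.float64(57.8)]
flat normals [  92.7   32.1  -28.1  -87.6 -147.7  151.2] mod60 [32.7 32.1 31.9 32.4 32.3 31.2] edges mod60 [30.4 33.6 32.4 31.9 31.5 32.7]
17.0 -147.7
10.5 -151.0
17.1 -23.7
10.6 -25.7
```

Nut centre (0.5179, −0.1247), corners 57.5–58.7 mm, flats at 32° mod 60, lugs at −28° mod 120 with radius 10.5 mm. Every size matches. I'll grip at tool yaw 32°, going first to just above the nut.

```bash
python3 -m crank '[{"hand":0,"dx":0,"dy":30,"dz":2.5,"yaw":-0.1},{"hand":0,"dx":0,"dy":60,"dz":2.5,"yaw":-0.2},{"hand":0,"dx":0,"dy":85,"dz":2.5,"yaw":-0.293},{"hand":0,"dx":0,"dy":90,"dz":2.5,"yaw":-0.293},{"hand":0,"dx":0,"dy":90,"dz":2.5,"yaw":-0.293},{"hand":0,"dx":0,"dy":90,"dz":2.5,"yaw":-0.293}]'
python3 - <<'E'
from h import *
shift([.5179,-.1247,.002],32.1)
E
```

```text
clock: 3.02
position: [0.5188, -0.1222, 0.061]
tool_rot: [-1.571, -0.001, 0.562]
force: [-0.1, 1.2, -0.1]
grip_width: 0.0851
t 3.02 pos [ 0.5188 -0.1222  0.061 ] rot [-1.5714e+00 -7.0000e-04  5.6150e-01] F [-0.1  1.2 -0.1] w 0.0851 q7 [0.03 0.82]
dx dy dz [-2.1 59.  -1.6] yaw 0.0012703120831465409
```

```bash
python3 -m crank '[{"hand":0,"dx":-1,"dy":25,"dz":-1,"yaw":0},{"hand":0,"dx":-2,"dy":45,"dz":-1.5,"yaw":0},{"hand":0,"dx":-2,"dy":57,"dz":-1.5,"yaw":0},{"hand":0,"dx":-2,"dy":57,"dz":-1.5,"yaw":0},{"hand":0,"dx":-2,"dy":57,"dz":-1.5,"yaw":0}]'
python3 - <<'E'
from h import *
shift([.5179,-.1247,.002],32.1)
E
```

```text
clock: 3.43
position: [0.5176, -0.1249, 0.0037]
tool_rot: [-1.571, -0.0, 0.563]
force: [-0.3, 0.2, 0.4]
grip_width: 0.0854
t 3.43 pos [ 0.5176 -0.1249  0.0037] rot [-1.5712e+00 -2.0000e-04  5.6320e-01] F [-0.3  0.2  0.4] w 0.0854 q7 [0.05 0.84]
dx dy dz [0.4 1.7 0. ] yaw 0.002944303275863147
```

```bash
python3 -m crank '[{"hand":0.2,"dx":0,"dy":1,"dz":0,"yaw":0},{"hand":1,"dx":0,"dy":1,"dz":0,"yaw":0},{"hand":1,"dx":0,"dy":1,"dz":0,"yaw":0},{"hand":1,"dx":0,"dy":1,"dz":0,"yaw":0},{"hand":1,"dx":0,"dy":1,"dz":0,"yaw":0},{"hand":1,"dx":0,"dy":1,"dz":0,"yaw":0},{"hand":1,"dx":0,"dy":1,"dz":0,"yaw":0},{"hand":1,"dx":0,"dy":1,"dz":0,"yaw":0}]' 60
python3 - <<'E'
from h import *
shift([.5179,-.1247,.002],32.1)
E
```

```text
clock: 4.1
position: [0.5176, -0.1251, 0.0029]
tool_rot: [-1.571, -0.001, 0.564]
force: [-2.5, 2.0, 11.5]
grip_width: 0.0493
t 4.1 pos [ 0.5176 -0.1251  0.0029] rot [-1.5715e+00 -1.0000e-03  5.6370e-01] F [-2.5  2.  11.5] w 0.0493 q7 [0.05 0.84]
dx dy dz [0.4 0.9 0.2] yaw 0.0034604806723688153
```

```bash
python3 -m crank '[{"hand":1,"dx":0,"dy":-15,"dz":0,"yaw":0},{"hand":1,"dx":0,"dy":-45,"dz":0,"yaw":0},{"hand":1,"dx":0,"dy":-80,"dz":0,"yaw":0},{"hand":1,"dx":0,"dy":-115,"dz":0,"yaw":0},{"hand":1,"dx":0,"dy":-125,"dz":0,"yaw":0},{"hand":1,"dx":0,"dy":-125,"dz":0,"yaw":0}]'
python3 - <<'E'
from h import *
cv2.imwrite('pics/e_wrist.png',bot.grab_frame('wrist')[:,:,::-1])
shift([.5558,.1523,.128],-25)
E
```

```text
clock: 4.6
position: [0.5185, -0.1252, 0.1297]
tool_rot: [-1.574, -0.004, 0.564]
force: [0.3, 0.4, -3.0]
grip_width: 0.0489
t 4.65 pos [ 0.5176 -0.1249  0.1276] rot [-1.5721 -0.0019  0.564 ] F [-0.3  0.  -3.1] w 0.0488 q7 [0.01 0.81]
dx dy dz [180.5  -0.3 213.9] yaw 1.0003788145140762
```

View pics/e_wrist.png

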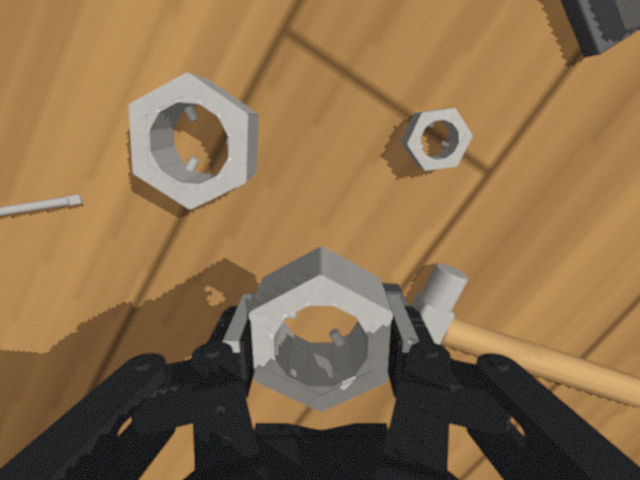

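The nut is held level between the pads: top face corners about (322,282), (391,316), (391,375), (322,410), (251,378), (251,318), with lugs at (338,337) and (348,383). Checking its axis relative to the TCP.

```bash
python3 - <<'E'
from h import *
c=cam('wrist');s,R,p=st()
V=plane(c,[(322,280),(391,316),(391,375),(322,410),(251,378),(250,318)],p[2]+.0271)
print(((V-p)@R*1000).round(1)); print(((V.mean(0)-p)@R*1000).round(1))
im=cv2.imread('pics/e_wrist.png');cv2.imwrite('pics/e_crop.png',cv2.resize(im[235:425,220:420],None,fx=3,fy=3))
E
```

```text
[[  0.6 -27.1  26.6]
 [ 24.7 -27.1  12.8]
 [ 26.3 -27.  -11.9]
 [  0.7 -27.1 -28.1]
 [-25.7 -27.1 -13.3]
 [-24.5 -27.2  12. ]]
[  0.3 -27.1  -0.3]
```

View pics/e_crop.png

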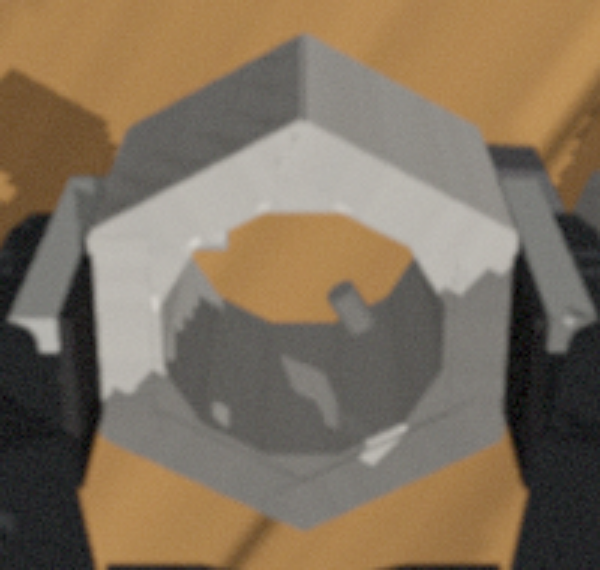

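```bash
python3 -m crank '[{"hand":1,"dx":18,"dy":0,"dz":21,"yaw":0.1},{"hand":1,"dx":36,"dy":0,"dz":43,"yaw":0.2},{"hand":1,"dx":54,"dy":0,"dz":64,"yaw":0.3},{"hand":1,"dx":72,"dy":0,"dz":86,"yaw":0.4},{"hand":1,"dx":90,"dy":0,"dz":107,"yaw":0.5},{"hand":1,"dx":108,"dy":0,"dz":128,"yaw":0.6},{"hand":1,"dx":126,"dy":0,"dz":150,"yaw":0.7},{"hand":1,"dx":144,"dy":0,"dz":171,"yaw":0.8},{"hand":1,"dx":162,"dy":0,"dz":193,"yaw":0.9},{"hand":1,"dx":180.5,"dy":0,"dz":214,"yaw":1.0},{"hand":1,"dx":180.5,"dy":0,"dz":214,"yaw":1.0},{"hand":1,"dx":180.5,"dy":0,"dz":214,"yaw":1.0}]'
python3 - <<'E'
from h import *
cv2.imwrite('pics/f_wrist.png',bot.grab_frame('wrist')[:,:,::-1])
c=cam('wrist');np.savez('f.npz',K=c[0],d=c[1],R=c[2],t=c[3])
shift([.5558,.1523,.128],-25)
print(bot.observe()['moment'])
cv2.imwrite('pics/f_top.png',bot.grab_frame('top')[:,:,::-1])
E
```

```text
clock: 5.65
position: [0.5542, 0.1537, 0.1246]
tool_rot: [-1.573, 0.001, -0.433]
force: [0.0, -0.3, -4.3]
grip_width: 0.0488
t 5.7 pos [0.5544 0.1522 0.125 ] rot [-1.5735e+00  1.2000e-03 -4.3400e-01] F [-0.9 -0.7 -3. ] w 0.0492 q7 [-0.68 -0.47]
dx dy dz [ 1.2 -3.   0.7] yaw 0.002314894962010039
[-0.12190581 -0.00461379  0.02583293]
```

View pics/f_wrist.png

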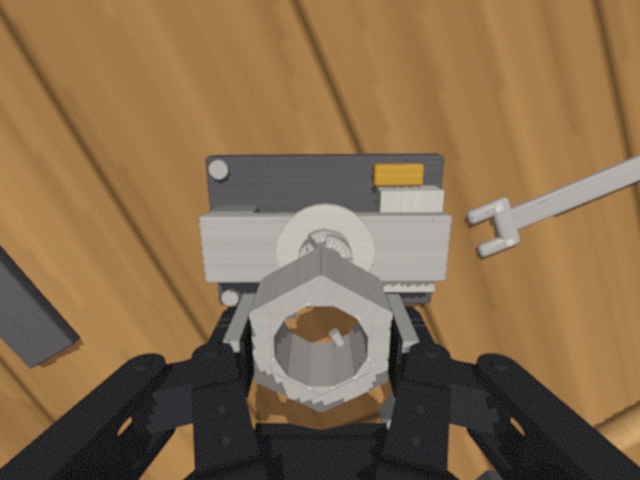

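The washer is at about (326,250), strap parallel to the image rows, and the nut still sits true in the jaws. I'll re-measure the axis from the rim here, in the same camera frame as the nut.

```bash
python3 - <<'E'
from h import *
z=np.load('f.npz');c=(z['K'],z['d'],z['R'],z['t']);s,R,p=st()
im=cv2.imread('pics/f_wrist.png')
cv2.imwrite('pics/f_crop.png',cv2.resize(im[190:310,260:390],None,fx=5,fy=5,interpolation=cv2.INTER_CUBIC))
cv2.imwrite('pics/f_crop2.png',cv2.resize(im[270:420,240:400],None,fx=4,fy=4,interpolation=cv2.INTER_CUBIC))
E
```

```text
(no output)
```

View pics/f_crop.png

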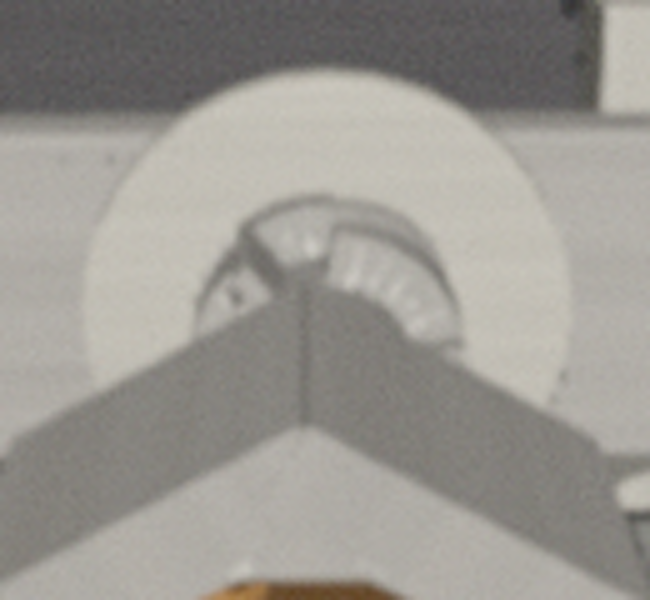

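View pics/f_crop2.png

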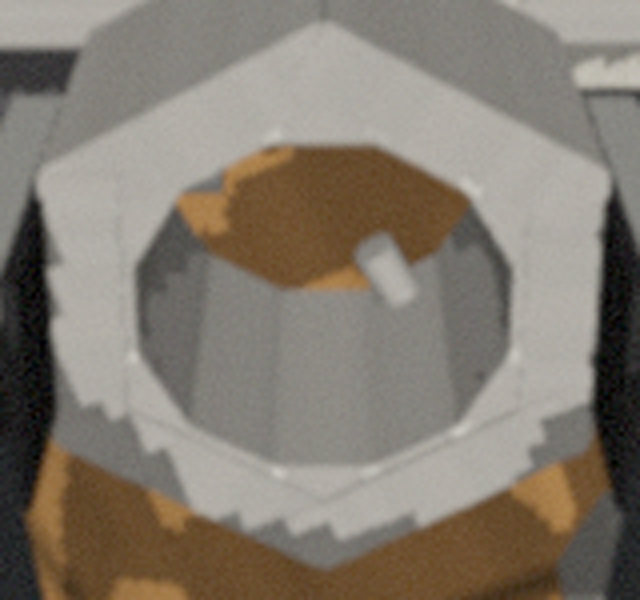

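```bash
python3 - <<'E'
from h import *
z=np.load('f.npz');c=(z['K'],z['d'],z['R'],z['t'])
def P(x,y,h): return plane(c,[[260+x/5-.4,190+y/5-.4]],h)[0][:2]
rim=np.array([P(x,y,.052) for x,y in [(96,380),(84,300),(110,210),(165,140),(240,85),(330,68),(420,87),(490,135),(550,215),(571,300),(553,395)]])
A=np.c_[2*rim,np.ones(len(rim))];s=np.linalg.lstsq(A,(rim**2).sum(1),rcond=None)[0]
o=s[:2];print('axis',o.round(4),'dia',2*np.sqrt(s[2]+o@o))
for n,x,y,h in [('crown start in',330,275,.068),('crown start out',330,227,.068),('stop/gap in',275,290,.068),('stop r top',270,285,.072),('stop edge bottom out',243,235,.0575)]:
    v=P(x,y,h)-o;print(n,(np.hypot(*v)*1000).round(1),np.degrees(np.arctan2(v[1],v[0])).round(1))
shift([o[0],o[1],.09],-25)
E
```

```text
axis [0.5564 0.1508] dia 0.05978207155359254
crown start in 10.3 65.1
crown start out 16.0 65.2
stop/gap in 10.5 101.2
stop r top 12.5 97.5
stop edge bottom out 15.4 106.2
t 5.75 pos [0.5546 0.1513 0.1254] rot [-1.5731e+00  1.0000e-03 -4.3540e-01] F [-0.2 -1.  -3.4] w 0.0493 q7 [-0.68 -0.47]
dx dy dz [ 1.9 35.4  0.3] yaw 0.0008823392418011999
```

```bash
python3 -m crank '[{"hand":1,"dx":1.4,"dy":15,"dz":0.6,"yaw":0},{"hand":1,"dx":1.4,"dy":30,"dz":0.6,"yaw":0},{"hand":1,"dx":1.4,"dy":34,"dz":0.6,"yaw":0},{"hand":1,"dx":1.4,"dy":34,"dz":0.6,"yaw":0}]'
python3 - <<'E'
from h import *
shift([.556,.1515,.0691],-25)
cv2.imwrite('pics/g_wrist.png',bot.grab_frame('wrist')[:,:,::-1])
shift([.556,.1515,.0691],-25)
im=cv2.imread('pics/g_wrist.png')
cv2.imwrite('pics/g_crop.png',cv2.resize(im[250:440,220:420],None,fx=4,fy=3.1,interpolation=cv2.INTER_CUBIC))
E
```

```text
clock: 6.08
position: [0.5561, 0.1508, 0.0916]
tool_rot: [-1.573, 0.002, -0.437]
force: [-0.0, -0.9, -2.8]
grip_width: 0.0488
t 6.08 pos [0.5561 0.1508 0.0916] rot [-1.5728e+00  1.5000e-03 -4.3710e-01] F [-0.  -0.9 -2.8] w 0.0488 q7 [-0.65 -0.44]
dx dy dz [-0.3 22.5  0.6] yaw -0.0007885105366817746
t 6.13 pos [0.5566 0.1512 0.0925] rot [-1.5719e+00  6.0000e-04 -4.3710e-01] F [-0.9  0.1 -2.6] w 0.0487 q7 [-0.65 -0.44]
dx dy dz [-0.7 23.4  0.1] yaw -0.0007432828783055512
```

View pics/g_crop.png

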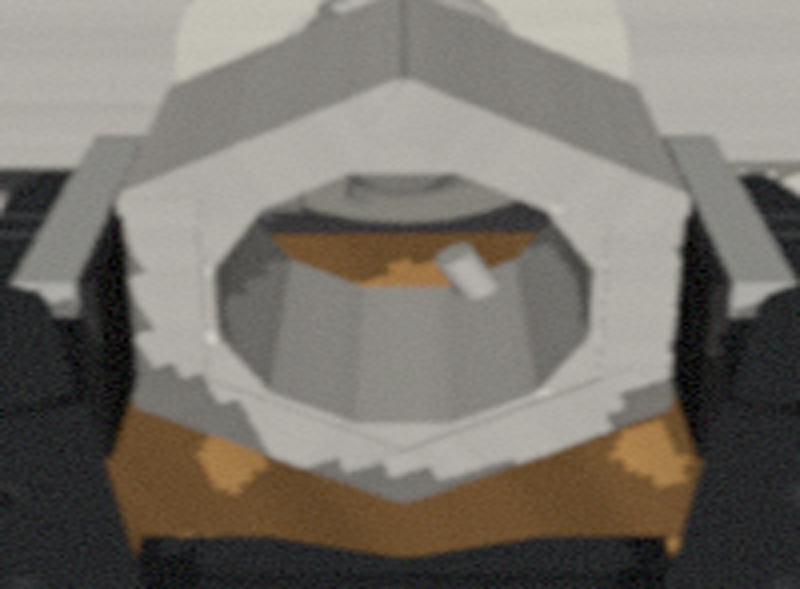

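Nut centred left-right on the stud and just above the nose. I'll feel my way down.

```bash
python3 -m crank '[{"hand":1,"dx":-0.5,"dy":4,"dz":0.3,"yaw":0},{"hand":1,"dx":-0.5,"dy":8,"dz":0.3,"yaw":0},{"hand":1,"dx":-0.5,"dy":12,"dz":0.3,"yaw":0},{"hand":1,"dx":-0.5,"dy":12,"dz":0.3,"yaw":0}]'
python3 - <<'E'
from h import *
shift([.556,.1515,.0691],-25); print(bot.observe()['moment'].round(2))
E
```

```text
clock: 6.47
position: [0.5562, 0.1528, 0.0802]
tool_rot: [-1.571, 0.0, -0.436]
force: [-0.0, 0.1, -3.6]
grip_width: 0.049
t 6.47 pos [0.5562 0.1528 0.0802] rot [-1.5712e+00  4.0000e-04 -4.3590e-01] F [-0.   0.1 -3.6] w 0.049 q7 [-0.65 -0.44]
dx dy dz [ 0.4 11.1 -1.2] yaw 0.0004772979694545598
[-0.01  0.   -0.02]
```

```bash
python3 -m crank '[{"hand":1,"dx":0,"dy":3,"dz":0,"yaw":0},{"hand":1,"dx":0,"dy":6,"dz":0,"yaw":0},{"hand":1,"dx":0,"dy":9,"dz":0,"yaw":0},{"hand":1,"dx":0,"dy":9,"dz":0,"yaw":0}]'
python3 - <<'E'
from h import *
shift([.556,.1515,.0691],-25); print(bot.observe()['moment'].round(2))
E
```

```text
clock: 6.8
position: [0.5562, 0.1527, 0.0712]
tool_rot: [-1.571, 0.0, -0.436]
force: [-0.6, -0.2, -2.7]
grip_width: 0.0487
t 6.8 pos [0.5562 0.1527 0.0712] rot [-1.5713e+00  5.0000e-04 -4.3600e-01] F [-0.6 -0.2 -2.7] w 0.0487 q7 [-0.64 -0.43]
dx dy dz [ 0.3  2.1 -1.2] yaw 0.0003233062384496166
[ 0.    0.02 -0.01]
```

Free to within 1 mm of the stud. Now onto the crown gently.

```bash
python3 -m crank '[{"hand":1,"dx":0,"dy":1,"dz":0,"yaw":0},{"hand":1,"dx":0,"dy":2,"dz":0,"yaw":0},{"hand":1,"dx":0,"dy":2.5,"dz":0,"yaw":0},{"hand":1,"dx":0,"dy":2.5,"dz":0,"yaw":0}]'
python3 - <<'E'
from h import *
shift([.556,.1515,.0691],-25); print(bot.observe()['moment'].round(2))
E
```

```text
clock: 7.13
position: [0.5565, 0.1528, 0.0692]
tool_rot: [-1.571, 0.0, -0.436]
force: [-0.1, -0.7, -3.5]
grip_width: 0.0489
t 7.13 pos [0.5565 0.1528 0.0692] rot [-1.5708  0.     -0.4361] F [-0.1 -0.7 -3.5] w 0.0489 q7 [-0.64 -0.43]
dx dy dz [ 0.1  0.1 -1.3] yaw 0.0002619103278527768
[0.01 0.02 0.04]
```

```bash
python3 -m crank '[{"hand":1,"dx":0,"dy":0.5,"dz":0,"yaw":0},{"hand":1,"dx":0,"dy":1,"dz":0,"yaw":0},{"hand":1,"dx":0,"dy":1,"dz":0,"yaw":0}]'
python3 - <<'E'
from h import *
shift([.556,.1515,.0691],-25); print(bot.observe()['moment'].round(2))
E
```

```text
clock: 7.38
position: [0.5566, 0.1528, 0.0688]
tool_rot: [-1.57, -0.0, -0.436]
force: [-2.9, -0.3, 8.1]
grip_width: 0.0491
t 7.38 pos [0.5566 0.1528 0.0688] rot [-1.5703e+00 -1.0000e-04 -4.3610e-01] F [-2.9 -0.3  8.1] w 0.0491 q7 [-0.64 -0.43]
dx dy dz [ 0.  -0.3 -1.5] yaw 0.0002267951929197376
[-0.1   0.73 -0.03]
```

Contact at TCP z 0.0688 (0.0691 expected for lugs on the crown), about 11 N of push. Backing off CCW (negative yaw) under light pressure.

```bash
python3 -m crank '[{"hand":1,"dx":0,"dy":0,"dz":0,"yaw":-0.06},{"hand":1,"dx":0,"dy":0,"dz":0,"yaw":-0.12},{"hand":1,"dx":0,"dy":0,"dz":0,"yaw":-0.18},{"hand":1,"dx":0,"dy":0,"dz":0,"yaw":-0.24},{"hand":1,"dx":0,"dy":0,"dz":0,"yaw":-0.3},{"hand":1,"dx":0,"dy":0,"dz":0,"yaw":-0.3}]'
python3 - <<'E'
from h import *
shift([.556,.1515,.0691],21); print(bot.observe()['moment'].round(2))
E
```

```text
clock: 7.88
position: [0.557, 0.1528, 0.0689]
tool_rot: [-1.57, -0.001, -0.133]
force: [0.1, 0.4, 5.0]
grip_width: 0.0492
t 7.88 pos [0.557  0.1528 0.0689] rot [-1.570e+00 -1.100e-03 -1.325e-01] F [0.1 0.4 5. ] w 0.0492 q7 [-0.59 -0.2 ]
dx dy dz [-0.8 -0.2 -1.5] yaw -0.49904520594758445
[ 0.01 -0.01  0.01]
```

```bash
python3 -m crank '[{"hand":1,"dx":0,"dy":0.3,"dz":0,"yaw":-0.06},{"hand":1,"dx":0,"dy":0.3,"dz":0,"yaw":-0.12},{"hand":1,"dx":0,"dy":0.3,"dz":0,"yaw":-0.18},{"hand":1,"dx":0,"dy":0.3,"dz":0,"yaw":-0.24},{"hand":1,"dx":0,"dy":0.3,"dz":0,"yaw":-0.3},{"hand":1,"dx":0,"dy":0.3,"dz":0,"yaw":-0.3}]'
python3 - <<'E'
from h import *
shift([.556,.1515,.0691],21); print(bot.observe()['moment'].round(2))
E
```

```text
clock: 8.38
position: [0.5566, 0.1527, 0.0682]
tool_rot: [-1.571, -0.0, 0.166]
force: [-0.3, -0.9, 1.2]
grip_width: 0.0489
t 8.38 pos [0.5566 0.1527 0.0682] rot [-1.5706e+00 -3.0000e-04  1.6560e-01] F [-0.3 -0.9  1.2] w 0.0489 q7 [-0.53  0.02]
dx dy dz [-0.8 -0.9 -1.1] yaw -0.2008970481164563
[-0.16  0.16  0.08]
```

```bash
python3 -m crank '[{"hand":1,"dx":0,"dy":0.3,"dz":0,"yaw":-0.05},{"hand":1,"dx":0,"dy":0.6,"dz":0,"yaw":-0.1},{"hand":1,"dx":0,"dy":1,"dz":0,"yaw":-0.15},{"hand":1,"dx":0,"dy":1,"dz":0,"yaw":-0.2},{"hand":1,"dx":0,"dy":1,"dz":0,"yaw":-0.2}]'
python3 - <<'E'
from h import *
shift([.556,.1515,.0691],21); print(bot.observe()['moment'].round(2))
E
```

```text
clock: 8.8
position: [0.5564, 0.1526, 0.0668]
tool_rot: [-1.571, 0.0, 0.363]
force: [-0.3, -0.1, -2.9]
grip_width: 0.0491
t 8.8 pos [0.5564 0.1526 0.0668] rot [-1.5708e+00  4.0000e-04  3.6340e-01] F [-0.3 -0.1 -2.9] w 0.0491 q7 [-0.49  0.16]
dx dy dz [-0.7 -2.3 -0.9] yaw -0.0030795337486632657
[ 0.02 -0.01  0.02]
```

The lugs are over the gaps: no contact force, and already 2 mm below crown height. Lowering into the gaps.

```bash
python3 -m crank '[{"hand":1,"dx":0,"dy":1.5,"dz":0,"yaw":0},{"hand":1,"dx":0,"dy":3,"dz":0,"yaw":0},{"hand":1,"dx":0,"dy":5,"dz":0,"yaw":0},{"hand":1,"dx":0,"dy":7,"dz":0,"yaw":0},{"hand":1,"dx":0,"dy":7,"dz":0,"yaw":0}]'
python3 - <<'E'
from h import *
shift([.556,.1515,.0586],21); print(bot.observe()['moment'].round(2))
E
```

```text
clock: 9.22
position: [0.5562, 0.1527, 0.0595]
tool_rot: [-1.571, 0.001, 0.363]
force: [0.9, -0.5, -1.5]
grip_width: 0.0491
t 9.22 pos [0.5562 0.1527 0.0595] rot [-1.5709e+00  7.0000e-04  3.6320e-01] F [ 0.9 -0.5 -1.5] w 0.0491 q7 [-0.49  0.17]
dx dy dz [-0.6  0.9 -1.1] yaw -0.0032725914600512662
[-0.    0.02 -0.04]
```

```bash
python3 -m crank '[{"hand":1,"dx":0,"dy":0.6,"dz":0,"yaw":0},{"hand":1,"dx":0,"dy":1.2,"dz":0,"yaw":0},{"hand":1,"dx":0,"dy":1.6,"dz":0,"yaw":0},{"hand":1,"dx":0,"dy":1.6,"dz":0,"yaw":0}]'
python3 - <<'E'
from h import *
shift([.556,.1515,.0586],21); print(bot.observe()['moment'].round(2))
E
```

```text
clock: 9.55
position: [0.5566, 0.1528, 0.0585]
tool_rot: [-1.571, -0.0, 0.364]
force: [-1.7, -0.5, 0.0]
grip_width: 0.049
t 9.55 pos [0.5566 0.1528 0.0585] rot [-1.5708e+00 -2.0000e-04  3.6370e-01] F [-1.7 -0.5  0. ] w 0.049 q7 [-0.49  0.17]
dx dy dz [-1.  -0.1 -1. ] yaw -0.0027727542576599373
[0.   0.18 0.  ]
```

On the gap floor (0.0585, expected 0.0586). Now clockwise (positive yaw) with light downward following.

```bash
python3 -m crank '[{"hand":1,"dx":0,"dy":0,"dz":0,"yaw":0.06},{"hand":1,"dx":0,"dy":0,"dz":0,"yaw":0.12},{"hand":1,"dx":0,"dy":0,"dz":0,"yaw":0.18},{"hand":1,"dx":0,"dy":0,"dz":0,"yaw":0.24},{"hand":1,"dx":0,"dy":0.1,"dz":0,"yaw":0.3},{"hand":1,"dx":0,"dy":0.2,"dz":0,"yaw":0.36},{"hand":1,"dx":0,"dy":0.2,"dz":0,"yaw":0.36}]'
python3 - <<'E'
from h import *
shift([.556,.1515,.0549],0); print(bot.observe()['moment'].round(2))
E
```

```text
clock: 10.13
position: [0.5568, 0.1529, 0.0584]
tool_rot: [-1.571, -0.001, 0.001]
force: [-0.8, -0.1, 2.1]
grip_width: 0.049
t 10.13 pos [0.5568 0.1529 0.0584] rot [-1.5707e+00 -7.0000e-04  9.0000e-04] F [-0.8 -0.1  2.1] w 0.049 q7 [-0.56 -0.1 ]
dx dy dz [-0.8  3.5 -1.4] yaw 0.0009449775535179672
[-0.05 -0.05 -0.01]
```

```bash
python3 -m crank '[{"hand":1,"dx":0,"dy":0.3,"dz":0,"yaw":0.05},{"hand":1,"dx":0,"dy":0.5,"dz":0,"yaw":0.1},{"hand":1,"dx":0,"dy":0.8,"dz":0,"yaw":0.15},{"hand":1,"dx":0,"dy":1,"dz":0,"yaw":0.2},{"hand":1,"dx":0,"dy":1.3,"dz":0,"yaw":0.25},{"hand":1,"dx":0,"dy":1.5,"dz":0,"yaw":0.3},{"hand":1,"dx":0,"dy":1.5,"dz":0,"yaw":0.3}]'
python3 - <<'E'
from h import *
shift([.556,.1515,.0549],0); print(bot.observe()['moment'].round(2))
E
```

```text
clock: 10.72
position: [0.5569, 0.1529, 0.057]
tool_rot: [-1.57, -0.001, -0.297]
force: [1.0, -0.4, 5.4]
grip_width: 0.049
t 10.72 pos [0.5569 0.1529 0.057 ] rot [-1.5704e+00 -7.0000e-04 -2.9660e-01] F [ 1.  -0.4  5.4] w 0.049 q7 [-0.61 -0.32]
dx dy dz [-0.4  2.1 -1.6] yaw -0.29657310990600716
[-0.12 -0.06  0.02]
```

```bash
python3 -m crank '[{"hand":1,"dx":0,"dy":0.2,"dz":0,"yaw":0.05},{"hand":1,"dx":0,"dy":0.4,"dz":0,"yaw":0.1},{"hand":1,"dx":0,"dy":0.7,"dz":0,"yaw":0.15},{"hand":1,"dx":0,"dy":0.9,"dz":0,"yaw":0.2},{"hand":1,"dx":0,"dy":1.2,"dz":0,"yaw":0.25},{"hand":1,"dx":0,"dy":1.5,"dz":0,"yaw":0.3},{"hand":1,"dx":0,"dy":1.5,"dz":0,"yaw":0.3}]'
python3 - <<'E'
from h import *
shift([.556,.1515,.0549],0); print(bot.observe()['moment'].round(2))
E
```

```text
clock: 11.3
position: [0.5568, 0.1528, 0.0555]
tool_rot: [-1.57, -0.0, -0.596]
force: [0.4, -0.6, 5.3]
grip_width: 0.0489
t 11.3 pos [0.5568 0.1528 0.0555] rot [-1.5704e+00 -4.0000e-04 -5.9590e-01] F [ 0.4 -0.6  5.3] w 0.0489 q7 [-0.66 -0.53]
dx dy dz [ 0.1  0.6 -1.5] yaw -0.5959204148391284
[-0.11 -0.04 -0.08]
```

```bash
python3 -m crank '[{"hand":1,"dx":0,"dy":0.3,"dz":0,"yaw":0.05},{"hand":1,"dx":0,"dy":0.5,"dz":0,"yaw":0.1},{"hand":1,"dx":0,"dy":0.8,"dz":0,"yaw":0.15},{"hand":1,"dx":0,"dy":0.9,"dz":0,"yaw":0.19},{"hand":1,"dx":0,"dy":0.9,"dz":0,"yaw":0.19}]'
python3 - <<'E'
from h import *
shift([.556,.1515,.0549],0); print(bot.observe()['moment'].round(2))
E
```

```text
clock: 11.72
position: [0.5571, 0.1529, 0.0549]
tool_rot: [-1.57, -0.001, -0.785]
force: [-0.2, -0.0, 11.9]
grip_width: 0.0491
t 11.72 pos [0.5571 0.1529 0.0549] rot [-1.5698e+00 -5.0000e-04 -7.8530e-01] F [-0.2 -0.  11.9] w 0.0491 q7 [-0.69 -0.67]
dx dy dz [ 0.2  0.  -1.7] yaw -0.7853495676054918
[-0.08  0.08 -0.15]
```

TCP z is 0.0549, the seated value, and the push has risen. A few degrees more to confirm it no longer sinks and to snug it.

```bash
python3 -m crank '[{"hand":1,"dx":0,"dy":0.2,"dz":0,"yaw":0.04},{"hand":1,"dx":0,"dy":0.2,"dz":0,"yaw":0.08},{"hand":1,"dx":0,"dy":0.2,"dz":0,"yaw":0.12},{"hand":1,"dx":0,"dy":0.2,"dz":0,"yaw":0.12}]'
python3 - <<'E'
from h import *
shift([.556,.1515,.0549],0); print(bot.observe()['moment'].round(2))
E
```

```text
clock: 12.05
position: [0.5573, 0.1529, 0.0549]
tool_rot: [-1.569, -0.001, -0.905]
force: [-0.5, -0.7, 13.4]
grip_width: 0.0488
t 12.05 pos [0.5573 0.1529 0.0549] rot [-1.5693e+00 -5.0000e-04 -9.0540e-01] F [-0.5 -0.7 13.4] w 0.0488 q7 [-0.71 -0.76]
dx dy dz [ 0.3  0.  -1.8] yaw -0.905358206972342
[-0.06  0.18 -0.16]
```

Seated: no further sinking over 7° of turn. Relieving the push, then opening.

```bash
python3 -m crank '[{"hand":1,"dx":0,"dy":-0.8,"dz":0,"yaw":0},{"hand":1,"dx":0,"dy":-0.8,"dz":0,"yaw":0},{"hand":0.3,"dx":0,"dy":-0.8,"dz":0,"yaw":0},{"hand":0,"dx":0,"dy":-0.8,"dz":0,"yaw":0},{"hand":0,"dx":0,"dy":-0.8,"dz":0,"yaw":0},{"hand":0,"dx":0,"dy":-0.8,"dz":0,"yaw":0},{"hand":0,"dx":0,"dy":-0.8,"dz":0,"yaw":0},{"hand":0,"dx":0,"dy":-0.8,"dz":0,"yaw":0}]'
python3 - <<'E'
from h import *
shift([.556,.1515,.0549],0)
cv2.imwrite('pics/i_wrist.png',bot.grab_frame('wrist')[:,:,::-1])
E
```

```text
clock: 12.72
position: [0.5565, 0.1528, 0.0549]
tool_rot: [-1.571, -0.0, -0.906]
force: [-1.2, -0.5, -0.4]
grip_width: 0.0855
t 12.72 pos [0.5565 0.1528 0.0549] rot [-1.5709 -0.     -0.9059] F [-1.2 -0.5 -0.4] w 0.0855 q7 [-0.71 -0.76]
dx dy dz [ 0.7 -0.  -1.1] yaw -0.9058745016336438
```

View pics/i_wrist.png

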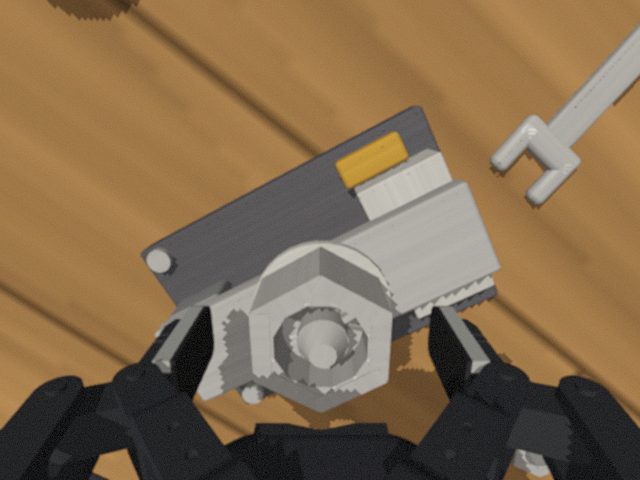

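The fingers are clear of the nut. It sits on the washer with the nose through its centre (321,350), and the shim is undisturbed at (372,160). Retreating straight up.

```bash
python3 -m crank '[{"hand":0,"dx":0,"dy":-15,"dz":0,"yaw":0},{"hand":0,"dx":0,"dy":-45,"dz":0,"yaw":0},{"hand":0,"dx":0,"dy":-80,"dz":0,"yaw":0},{"hand":0,"dx":0,"dy":-110,"dz":0,"yaw":0},{"hand":0,"dx":0,"dy":-120,"dz":0,"yaw":0},{"hand":0,"dx":0,"dy":-120,"dz":0,"yaw":0},{"hand":0,"dx":0,"dy":-120,"dz":0,"yaw":0}]'
python3 - <<'E'
from h import *
shift([.556,.1515,.0549],0)
c=cam('wrist');im=bot.grab_frame('wrist')[:,:,::-1];cv2.imwrite('pics/j_wrist.png',im)
np.savez('j.npz',K=c[0],d=c[1],R=c[2],t=c[3])
p=proj(c,[[.5565,.1525,.082]])[0].astype(int);x,y=p;print(p)
y0=max(y-75,0);cv2.imwrite('pics/j_crop.png',cv2.resize(im[y0:y+75,x-90:x+90],None,fx=4,fy=4,interpolation=cv2.INTER_CUBIC));print(x-90,y0)
im=bot.grab_frame('scene')[:,:,::-1];cv2.imwrite('pics/j_scene.png',cv2.resize(im[190:320,190:420],None,fx=3.4,fy=3.4,interpolation=cv2.INTER_CUBIC))
E
```

```text
clock: 13.35
position: [0.5564, 0.1531, 0.1748]
tool_rot: [-1.57, 0.0, -0.906]
force: [0.5, -1.4, -1.0]
grip_width: 0.0854
t 13.35 pos [0.5564 0.1531 0.1748] rot [-1.5702e+00  2.0000e-04 -9.0550e-01] F [ 0.5 -1.4 -1. ] w 0.0854 q7 [-0.81 -0.86]
dx dy dz [  1.  119.9  -1.4] yaw -0.9055197818605563
[322 241]
232 166
```

View pics/j_crop.png

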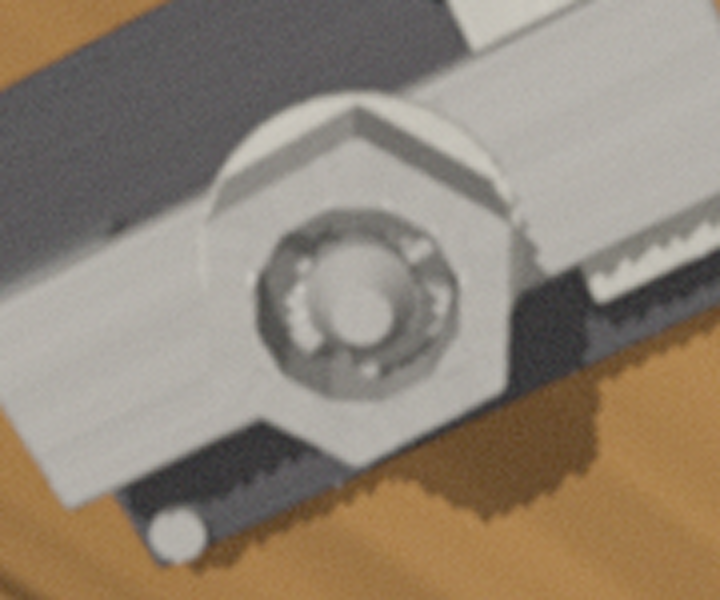

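View pics/j_scene.png

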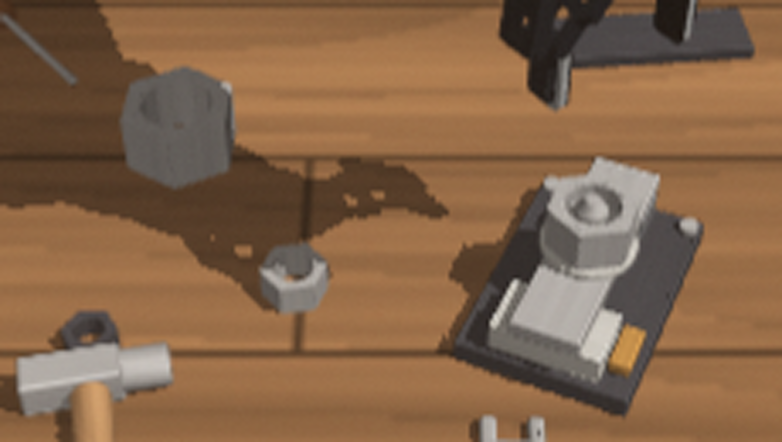

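The nut sits flush on the washer, level and centred, and the other things lie where they were. One size check of the top face at z = 82 mm, then handing in.

```bash
python3 - <<'E'
from h import *
z=np.load('j.npz');c=(z['K'],z['d'],z['R'],z['t'])
V=plane(c,[(232+x/4,166+y/4) for x,y in [(357,138),(510,218),(507,385),(362,467),(208,220)]],.082)
print('corners',np.linalg.norm(V[0]-V[3])*1000,'side',np.linalg.norm(V[1]-V[2])*1000, 'centre',((V[0]+V[3])/2).round(4))
print(bot.job_done())
E
```

```text
corners 57.710003331855404 side 29.253572177865948 centre [0.5555 0.1519 0.082 ]
the job is handed in; nothing more can be done
None
```

The big hex nut is on the stud and sits flush on the washer. The gripper has let go and is well clear, and the job is handed in at about 13.5 s of the 58 s allowed.

- **Run of the job:** I took the middle-sized nut and set it level on the crown. I backed it off about 46° counter-clockwise until the lugs dropped into the gaps, then ran it about 73° clockwise onto the washer.
- **Forces:** The readings at the end of each move never showed more than about 17 N of push on the stud. I did not log forces within moves.
- **Heights:** They matched the description at each stage. The tool was at 68.8 mm on the crown (69.1 expected), 58.5 mm at the gap floor (58.6) and 54.9 mm seated (54.9). Over the last 7° of turn the nut sank no further.
- **Last pictures:** They show the nut level and centred on the washer, with its top face measuring 57.7 mm over corners at the seated height (58 given). The other things visible in those close-up views had not moved. I did not take a full-scene picture afterwards to check the tin and screwdriver.
- **Disagreements:** Two measurements of the stud axis differed by about 1.5 mm, and the nut went on freely with a value between them. One move was refused for a missing field and retyped; nothing moved.
- **Not wedged:** I stopped once the nut was flush and did not turn the last few degrees that would wedge it, since only flush seating was asked.

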